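# Set the square planishing stake in the bench stake holder and clamp it

### The job

Set the square-headed stake from the wooden rack in the iron stake holder: lean it some 10 to 20 degrees so that one edge of its shank enters the tight bore of the post first, then straighten it and slide it gently down until its collar sits on the post, never forcing or dropping it. Then swing the clamp handle round clockwise as far as it will go. Leave the other stakes standing in the rack.

Things in the scene. Friction and masses are not known exactly. Their poses are not given: they have to be found in the camera images.
- stake_head (a point): Square-headed steel stake (0.4 to 0.55 kg, 100 mm long) standing upright in a rack hole. This point: centre of its head, a block 36 x 36 mm and 24 mm high; x and y are square to the head's sides, z points up along the stake. Below the head: a neck 23 mm in diameter and 20 mm high, then a collar 34 mm in diameter and 6 mm thick, its underside 38 mm below this point.
- stake_end (a point): Centre of the flat lower end of the same stake, 88 mm below the head's centre: under the collar comes a plain round shank, 20.0 mm in diameter and 50 mm long, with a sharp edge. Axes as the head's, z up along the stake. The shank and the bore are finely finished: press or knock the stake on the post with no more than 20 N until it is clamped.
- holder: Stake holder: dark iron base plate 130 x 190 mm, 12 mm thick, screwed to the bench; origin at the plate's centre, at bench height; z up, y along the long side. On it stands a grey cast post, 42 mm in diameter and 75 mm high over the bench, bolted down through slots and set by eye: the axis of its bore lies up to 9 mm off the origin in x and up to 9 mm in y.
- post_place (a point): Point over the base plate's centre at the height of the post's flat top, 75 mm above the bench. The bore's mouth is in that top, its centre within 9 mm of this point in x and in y: vertical, 20.5 mm in diameter (0.5 mm wider than the shank), no chamfer, 55 mm deep, wall 10.8 mm thick. All measured places also share an error of about a millimetre: find the bore by sight and touch.
- pivot_place (a point): Point fixed to the base plate, 30.7 mm from its centre towards -y, 80 mm above the bench, z up. The clamp handle's vertical pivot stands within 9 mm of it in x and y (off just as the bore is), its hub 66 mm high over the bench. The handle, 11 mm thick, runs 59 mm above the bench; at its end, 80 mm from the pivot, is a black knob 20 mm in diameter, 59 to 97 mm above the bench.
- clamp (a joint): Angle of the clamp handle (rad): 0 to 0.25 at the start (slack), grows clockwise seen from above, end stop at 1.4; it stays where it is left. At angle q the handle points from its pivot 0.873 + q clockwise from the holder's +x. About 2 N at the knob moves it while slack; from about 1.0 on its eccentric presses on the shank and it stiffens, to about 10 N at the stop.
- dome_head (a point): Round-domed steel stake in another rack hole, to be left there: centre of its head, 44 mm in diameter; its top 15 mm above this point.
- cone_head (a point): Cone-pointed steel stake in another rack hole, to be left there: point in its head, 34 mm in diameter at the foot; its tip 36 mm above this point.
- rack: Dark wooden block 100 x 280 x 60 mm with three holes 24.5 mm wide, 90 mm apart along its y, in which the three stakes stand on their collars; origin at the centre of its underside.

How it is judged:
By the outcome, as a careful person would: the job done as asked, in the order asked, and still so for the second after the job is handed in, with the robot touching nothing.
It also fails if it takes over 72 s, if anything falls off the work surface, if the arm or the gripper's body presses on something with over 40 N, if the wrist force passes 120 N, or if a joint passes its speed limit or range.

### The arm

A 7-joint arm with a two-finger parallel gripper is mounted at the origin on the work surface. World frame = base frame: x ahead of the robot, y to its left, z up, the work surface at z = 0. Lengths are in m, angles in rad, forces in N, time in s.
With the tool pointing down it reaches from about 0.4 to 0.85 m from the base axis. Payload 10.4 kg.
Tool frame: the origin (TCP) lies midway between the tips of the shut fingers; the grasp point (between the pads) lies 19 mm behind it; x points along the fingers, y is the direction in which the jaws open and shut, and the axes are right-handed (so a half turn about x gives the same grasp; the last joint's range is limited). The gripper opens to 87 mm and grips with 3 to 60 N. Pads are 19 mm wide; open, the fingers measure 117 mm over their backs; the gripper's body (75 mm by 190 mm) begins 51 mm behind the grasp point.
Start: joints at [-1.169, 0.332, -0.065, 1.46, 0.022, 1.35, -0.088], TCP at [0.258, 0.569, 0.223] pointing down, gripper open.
Joint ranges: [-2.6, 2.6], [-0.5, 2.12], [-1.47, 1.34], [0.16, 2.42], [-1.27, 4.41], [0.06, 2.06], [-2.6, 2.6]. Speed limits (rad/s): [2.22, 2.22, 2.79, 2.79, 3.14, 3.14, 3.14].

### API

Orientations are given as a unit quaternion [x, y, z, w].
In Python, from bench import * gives the robot as it stands.
- The arm moves only by the shell command python3 -m inch 'ROWS' [FORCE]. ROWS is JSON, a list that holds one entry, the list of rows, each a list of 7 numbers: the shift along the world's x, y, z each as a share of 120 mm, from -1 to 1, then the turn, a rotation vector about the world's x, y, z each as a share of 2 pi rad, from -1 to 1, then the closure, from 0 (fully open) to 1 (shut). A call has 1 to 10 rows; each row is the pose to reach, as a shift and turn from the pose commanded when the call began, turning the shorter way round; what a row does not reach only later rows make up. A row lasts 1/10 s, in which the tool goes at most 50 mm and 8.59 degrees, less where a joint would pass 70% of its speed; a pose out of reach is approached as far as the arm can. A call with a number of a shift or a turn outside -1 to 1 is refused whole. A call with a gripper value outside its range is refused whole. The fingers move at their own pace and stop on an object; FORCE is the grip in N (left out, the last holds). Time passes only in rows, so rows that repeat a pose let the fingers close. It gives the time, the measured TCP pose, the force and the opening at its end, in the units of the state.
- read_state(): the state, without advancing time (a new reading comes with each control period).
- camera(name): name is "scene" or "top" or "wrist"; returns the picture (420x560x3 uint8, red, green, blue); there is no depth.
- get_calibration(name): a dict with "fx", "fy", "cx", "cy" (pixels), "xyz" and "attitude" of the camera in the world. Camera axes: x right, y up, looking along -z (the intrinsics and any distortion apply to the point x, -y, -z); pixel columns grow to the right and rows downward; lengths in m; the calibration is good to about 2 mm. A picture is of the moment at which its call begins: read the wrist's pose just before it. get_calibration takes no time and is no camera call; for the wrist camera it gives the pose at the moment of the call.
- close_job(): hands the job in, once; it reports no verdict.
The state is a dict: "time": time; "joint_positions": joint angles; "joint_vel": joint speeds; "joint_torque": joint torques, N m; "ee_pos": TCP position; "eef_rot": TCP orientation; "ft_force": force on the tool from outside, world axes, zero at the start; "torque": the same for the moment, N m; "width": finger opening in m.
Only numpy, scipy, OpenCV 4.12 (cv2) and the standard library are available. Lean on these libraries where they do the work, as an engineer would, in place of code of your own. Each camera call takes 0.05 s, during which the arm holds its last target.

## Working session

There is one attempt and no reset: what is moved stays moved. The work goes in short steps, Python scripts to look and compute and a shell command to move; the robot and the scene stay as the last step left them, time stands still between calls to the robot, and variables do not carry over. Pictures are saved under pics/ and viewed, and the job is handed in when it is done.

```bash
ls; mkdir -p pics; python3 - <<'E'
from bench import *
import cv2
print(read_state())
for n in ["scene","top","wrist"]:
    c=get_calibration(n); print(n,c)
    im=camera(n); cv2.imwrite(f"pics/{n}0.png",im[:,:,::-1])
E
```

```text
pics
{'time': 0.0, 'joint_positions': array([-1.16861762,  0.33291368, -0.06469411,  1.46094229,  0.02161428,
        1.34988751, -0.08851248]), 'joint_vel': array([ 0.00047914, -0.00110899, -0.00033113,  0.00024656, -0.0002529 ,
       -0.00231195,  0.00018704]), 'joint_torque': array([ 6.93946386e-04, -6.23271275e+01,  2.49573524e-02, -3.89897382e+01,
       -6.14056620e-02,  3.97303922e-02,  7.55726796e-05]), 'ee_pos': array([0.25742853, 0.56909915, 0.22172735]), 'eef_rot': array([ 0.14854513,  0.6912983 , -0.14956137,  0.69113848]), 'ft_force': array([ 0.19225539,  0.50541328, -0.46439422]), 'torque': array([-0.00028674,  0.05331719, -0.05020562]), 'width': 0.08718985567965633}
scene {'fx': 384.6293105043231, 'fy': 384.6293105043231, 'cx': 280.3533908453186, 'cy': 211.49920277138492, 'xyz': array([1.0567268 , 0.03844789, 0.57138737]), 'attitude': array([0.29516316, 0.28496316, 0.64288063, 0.64682239])}
top {'fx': 488.4999277668272, 'fy': 488.4999277668272, 'cx': 277.17655250934723, 'cy': 208.8429956566882, 'xyz': array([0.37221049, 0.03901605, 1.11006947]), 'attitude': array([-0.0534242 ,  0.04721041,  0.70739856, -0.70321001])}
wrist {'fx': 350.2795716196468, 'fy': 350.2795716196468, 'cx': 277.89234050325797, 'cy': 205.91568566598977, 'xyz': array([0.19581749, 0.59607378, 0.38422405]), 'attitude': array([-0.10405964, -0.06665462,  0.53821818,  0.83369656])}
```

View pics/scene0.png

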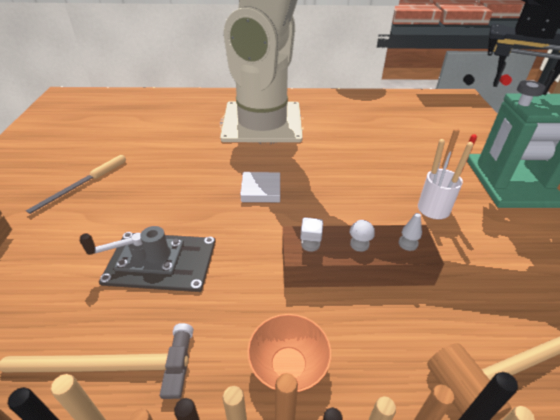

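View pics/top0.png

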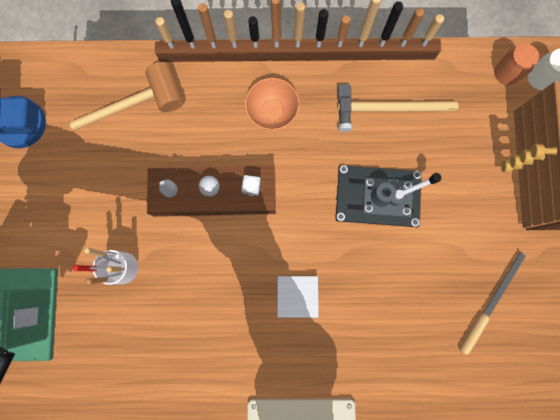

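View pics/wrist0.png

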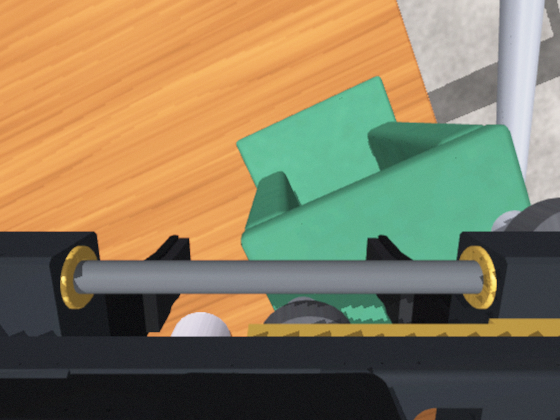

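The scene view shows the holder at (160,262) with the handle's knob at (88,243), and the rack with the square head at (312,230). In the top view the square head is at (251,185), the post at (387,193) and the knob at (436,179).

```bash
cat > h.py <<'E'
from bench import *
import numpy as np, cv2
from scipy.spatial.transform import Rotation as R
def ray(c,u,v):
    d=np.array([(u-c["cx"])/c["fx"],-(v-c["cy"])/c["fy"],-1.]); return R.from_quat(c["attitude"]).apply(d)
def onz(c,u,v,z):
    d=ray(c,u,v); o=np.array(c["xyz"]); return o+d*(z-o[2])/d[2]
def proj(c,p):
    q=R.from_quat(c["attitude"]).inv().apply(np.asarray(p)-c["xyz"]); return np.array([c["cx"]+c["fx"]*q[0]/-q[2], c["cy"]-c["fy"]*q[1]/-q[2]])
def tri(obs):
    A=np.zeros((3,3));b=np.zeros(3)
    for c,u,v in obs:
        d=ray(c,u,v);d/=np.linalg.norm(d);P=np.eye(3)-np.outer(d,d);A+=P;b+=P@c["xyz"]
    return np.linalg.solve(A,b)
def crop(src,out,u0,v0,w,h,k):
    im=cv2.imread(src)[v0:v0+h,u0:u0+w]; cv2.imwrite(out,cv2.resize(im,None,fx=k,fy=k,interpolation=cv2.INTER_CUBIC))
E
python3 - <<'E'
from h import *
crop("pics/top0.png","pics/t_h.png",330,155,120,80,6)
crop("pics/top0.png","pics/t_r.png",140,155,140,70,5)
crop("pics/scene0.png","pics/s_h.png",70,210,160,90,5)
crop("pics/scene0.png","pics/s_r.png",280,200,160,90,5)
c=get_calibration("top")
for n,u,v,z in [("head",251,182,.122),("post",386,191,.075),("knob",436,178,.097)]: print(n,onz(c,u,v,z))
E
```

```text
head [0.57017571 0.1009927  0.122     ]
post [ 0.55784673 -0.18616045  0.075     ]
knob [ 0.58099234 -0.28757593  0.097     ]
```

View pics/t_h.png

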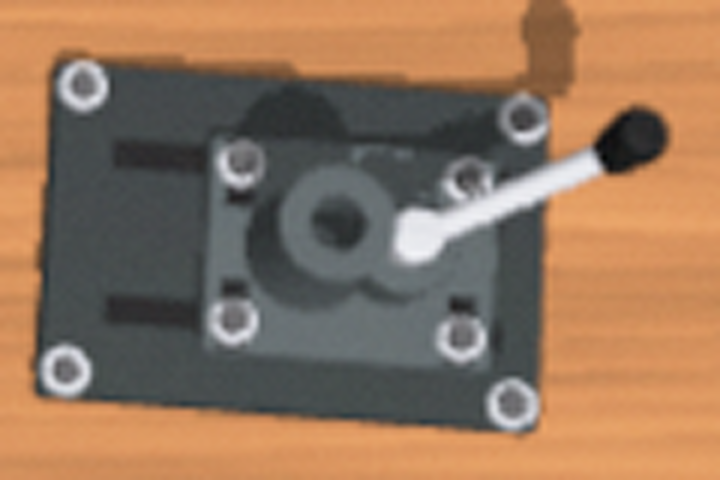

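View pics/t_r.png

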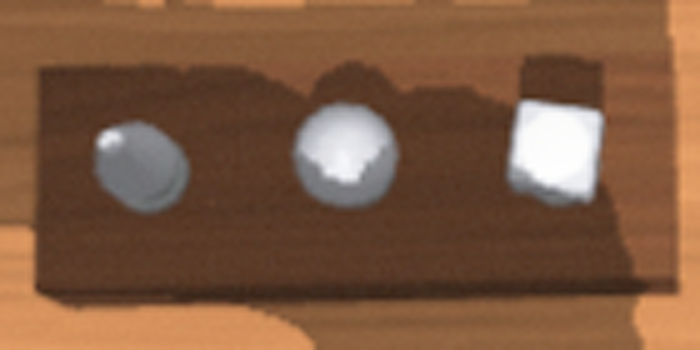

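View pics/s_h.png

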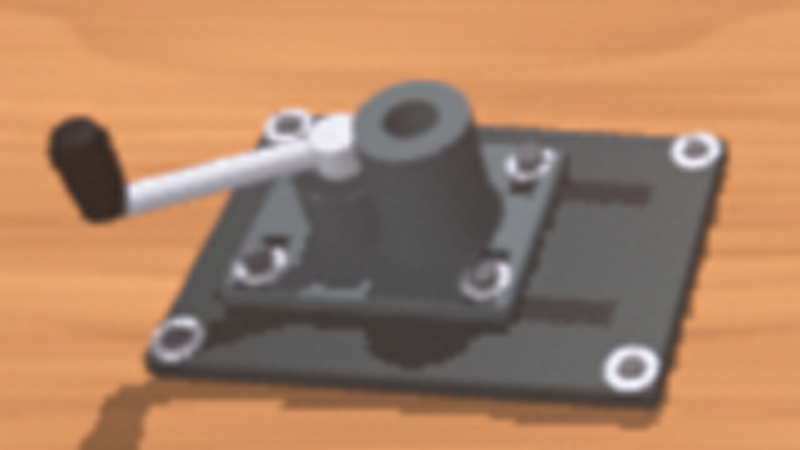

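View pics/s_r.png

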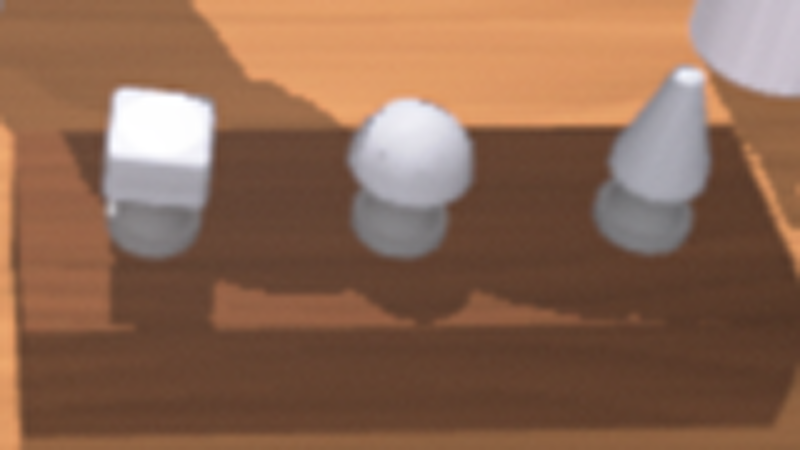

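Crops: the post's top is centred near crop (338,222) in the top view, i.e. about (386,191.5). The head's white top face runs from about (522,102) to (602,110) in crop pixels, so it is yawed slightly. Now I'll fit shapes.

```bash
python3 - <<'E'
from h import *
t=get_calibration("top"); s=get_calibration("scene")
im=cv2.imread("pics/top0.png"); g=cv2.cvtColor(im,cv2.COLOR_BGR2GRAY)
hsv=cv2.cvtColor(im,cv2.COLOR_BGR2HSV)
# head top face
k=8
roi=cv2.resize(g[165:205,235:268],None,fx=k,fy=k,interpolation=cv2.INTER_CUBIC)
m=((roi>190)*255).astype(np.uint8)
cs,_=cv2.findContours(m,cv2.RETR_EXTERNAL,cv2.CHAIN_APPROX_NONE)
c=max(cs,key=cv2.contourArea); r=cv2.minAreaRect(c)
box=(cv2.boxPoints(r)+.5)/k-.5+[235,165]
P=np.array([onz(t,u,v,.110) for u,v in box]); print("head top",box.round(1).tolist(),P.mean(0),[np.linalg.norm(P[i]-P[i-1]).round(4) for i in range(4)])
for i in range(4):
    d=P[i]-P[i-1]; print(" edge ang",np.degrees(np.arctan2(d[1],d[0])).round(1))
# base-plate screws at z~.014
sc=np.array([(84,85),(523,118),(513,405),(65,370)])
W=np.array([onz(t,(u+.5)/6-.5+330,(v+.5)/6-.5+155,.014) for u,v in sc]);print("screws",W.round(4).tolist(),"centre",W.mean(0))
for a,b in [(1,0),(2,3)]:
    d=W[b]-W[a];print("y-dir",np.degrees(np.arctan2(d[1],d[0])),np.linalg.norm(d))
def T(u,v,z): return onz(t,(u+.5)/6-.5+330,(v+.5)/6-.5+155,z)
def S(u,v,z): return onz(s,(u+.5)/5-.5+70,(v+.5)/5-.5+210,z)
print("post top  T",T(338,222,.075)," S",S(414,120,.075))
print("hub T",T(418,233,.066)," S",S(335,137,.066))
print("knob top T",T(640,135,.097)," S",S(80,130,.097))
def S2(u,v,z): return onz(s,(u+.5)/5-.5+280,(v+.5)/5-.5+200,z)
q=np.array([S2(*a,.11) for a in [(118,88),(213,97),(208,162),(107,160)]]);print("head scene",q.round(4).tolist(),q.mean(0))
# rack yaw from top-face far edge
d=T(0,0,0)
def RT(u,v,z): return onz(t,(u+.5)/5-.5+140,(v+.5)/5-.5+155,z)
a,b=RT(37,292,.06),RT(677,287,.06);print("rack near",a,b,np.degrees(np.arctan2(*(a-b)[:2])),np.linalg.norm(a-b))
print("dome",RT(346,150,.098))
st=read_state(); M=R.from_quat(st["eef_rot"]).as_matrix();print(M.round(3),st["time"])
E
```

```text
head top [[241.3, 191.0], [243.7, 174.6], [260.1, 177.1], [257.6, 193.5]] [0.56822047 0.10245557 0.11      ] [np.float64(0.0344), np.float64(0.0351), np.float64(0.0346), np.float64(0.0351)]
 edge ang 80.9
 edge ang -8.2
 edge ang -99.2
 edge ang 171.6
screws [[0.6212, -0.1044, 0.014], [0.6071, -0.2709, 0.014], [0.4973, -0.2622, 0.014], [0.5116, -0.0945, 0.014]] centre [ 0.55929863 -0.18300508  0.014     ]
y-dir 85.17181694537943 0.1671747951548921
y-dir 85.1157614927176 0.1682597920126888
post top  T [ 0.55657633 -0.18593504  0.075     ]  S [ 0.55773099 -0.18328769  0.075     ]
hub T [ 0.55395232 -0.21653718  0.066     ]  S [ 0.55750156 -0.21403027  0.066     ]
knob top T [ 0.5829582 -0.2882025  0.097    ]  S [ 0.58471664 -0.2868432   0.097     ]
head scene [[0.5516, 0.0897, 0.11], [0.5563, 0.1232, 0.11], [0.5891, 0.1184, 0.11], [0.5881, 0.0839, 0.11]] [0.57126741 0.10379201 0.11      ]
rack near [0.5155699  0.33097522 0.06      ] [0.51594409 0.05262672 0.06      ] -0.07702398291405975 0.27834875482540267
dome [0.57003025 0.1916085  0.098     ]
[[-0.     0.412  0.911]
 [-0.001  0.911 -0.412]
 [-1.    -0.001  0.   ]] 0.15
```

```bash
python3 -m inch '[[[0,0,0.4,0,0,-0.02,0],[0.3,0,0.8,0,0,-0.045,0],[0.7,0,1,0,0,-0.07,0],[1,-0.3,1,0,0,-0.09,0],[1,-0.7,1,0,0,-0.11,0],[1,-1,1,0,0,-0.135,0],[1,-1,1,0,0,-0.16,0]]]'
python3 -m inch '[[[0.4,-0.2,0,0,0,-0.015,0],[0.7,-0.6,0,0,0,-0.03,0],[0.9,-0.9,0,0,0,-0.045,0],[0.9,-1,0,0,0,-0.045,0]]]'
```

```text
time: 0.85
ee_pos: [0.3802, 0.4439, 0.3434]
eef_rot: [0.464, 0.534, -0.463, 0.535]
ft_force: [0.1, -0.1, 0.8]
width: 0.0875
time: 1.25
ee_pos: [0.4892, 0.3239, 0.3423]
eef_rot: [-0.533, -0.463, 0.534, -0.465]
ft_force: [-0.0, -0.2, 1.1]
width: 0.0868
```

```bash
python3 -m inch '[[[0.2,-0.4,0,0,0,0,0],[0.4,-0.8,0,0,0,0,0],[0.6,-1,0,0,0,0,0]]]'
python3 -m inch '[[[0,-0.4,-0.2,0,0,0,0],[0,-0.7,-0.6,0,0,0,0],[0,-0.85,-0.9,0,0,0,0],[0,-0.85,-0.9,0,0,0,0],[0,-0.85,-0.9,0,0,0,0]]]'
python3 - <<'E'
from h import *
import pickle
s=read_state();c=get_calibration("wrist");im=camera("wrist");cv2.imwrite("pics/w1.png",im[:,:,::-1]);pickle.dump(c,open("w1.pkl","wb"))
print(s["ee_pos"],c); print(R.from_quat(s["eef_rot"]).as_matrix().round(3)); print(proj(c,[.57,.103,.11]))
E
```

```text
time: 1.55
ee_pos: [0.558, 0.2066, 0.3432]
eef_rot: [0.531, 0.467, -0.531, 0.467]
ft_force: [0.8, 0.6, 0.2]
width: 0.0868
time: 2.05
ee_pos: [0.5569, 0.1075, 0.2339]
eef_rot: [-0.53, -0.467, 0.532, -0.467]
ft_force: [0.6, 0.2, 0.9]
width: 0.0868
[0.55692077 0.10745481 0.23394803] {'fx': 350.2795716196468, 'fy': 350.2795716196468, 'cx': 277.89234050325797, 'cy': 205.91568566598977, 'xyz': array([0.56459565, 0.17280521, 0.39631502]), 'attitude': array([-0.12313636,  0.00847125, -0.06322657,  0.99033735])}
[[-0.002  0.992 -0.128]
 [-0.    -0.128 -0.992]
 [-1.    -0.002  0.   ]]
[295.25788522 201.54595535]
```

View pics/w1.png

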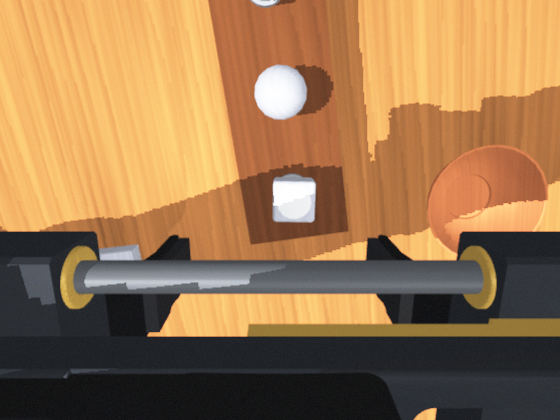

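The wrist view shows the square head at about (294,200), well aligned with the image axes, with the dome head at (280,92). I'll fit it.

```bash
python3 - <<'E'
from h import *
import pickle
c=pickle.load(open("w1.pkl","rb"));im=cv2.imread("pics/w1.png")
hsv=cv2.cvtColor(im,cv2.COLOR_BGR2HSV)
m=((hsv[...,1]<60)&(hsv[...,2]>110)).astype(np.uint8)*255; m[:, :250]=0;m[:,340:]=0;m[:160]=0;m[235:]=0
cs,_=cv2.findContours(m,cv2.RETR_EXTERNAL,cv2.CHAIN_APPROX_NONE);q=max(cs,key=cv2.contourArea);b=cv2.boundingRect(q);r=cv2.minAreaRect(q)
print(b,r,onz(c,*r[0],.11))
bx=cv2.boxPoints(r);P=np.array([onz(c,u,v,.11) for u,v in bx]);print(P.round(4))
for i in range(4):
    d=P[i]-P[i-1];print(np.degrees(np.arctan2(d[1],d[0])).round(1),np.linalg.norm(d).round(4))
crop("pics/w1.png","pics/w1c.png",250,160,100,80,7)
E
```

```text
(272, 174, 44, 49) ((293.5, 198.0), (48.0, 43.0), 90.0) [0.56889078 0.10622317 0.11      ]
[[0.5537 0.1286 0.11  ]
 [0.5888 0.1241 0.11  ]
 [0.5846 0.083  0.11  ]
 [0.5483 0.0877 0.11  ]]
82.4 0.0413
-7.3 0.0354
-95.8 0.0413
172.7 0.0367
```

View pics/w1c.png

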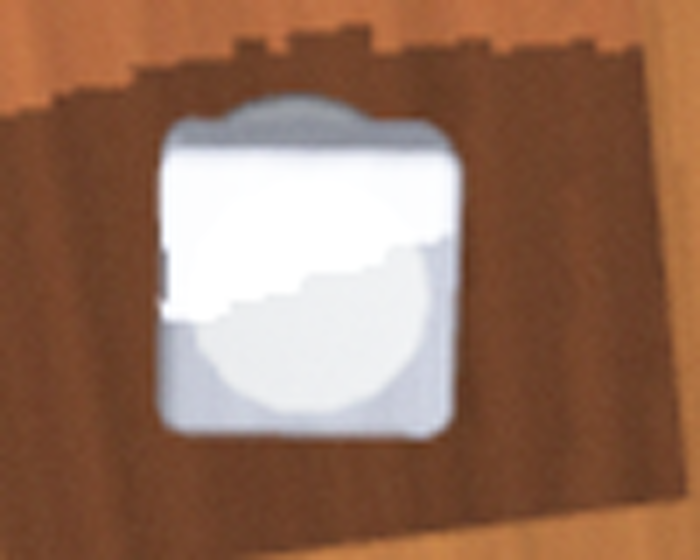

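Head centre is (0.5695, 0.1035), agreeing across three views. The top face is 36 mm wide and aligned with the tool. Descending.

```bash
python3 -m inch '[[[0.1,-0.03,-0.3,0,0,0,0],[0.1,-0.03,-0.6,0,0,0,0],[0.1,-0.03,-0.8,0,0,0,0],[0.1,-0.03,-0.9,0,0,0,0],[0.1,-0.03,-0.95,0,0,0,0],[0.1,-0.03,-0.95,0,0,0,0],[0.1,-0.03,-0.95,0,0,0,0]]]'
python3 - <<'E'
from h import *
s=read_state();d=np.array([.5695,.1035,.079])-s["ee_pos"];print(s["ee_pos"],d/.12,s["ft_force"])
E
```

```text
time: 2.8
ee_pos: [0.5705, 0.1044, 0.1221]
eef_rot: [0.532, 0.467, -0.53, 0.467]
ft_force: [0.4, -0.8, -0.0]
width: 0.0869
[0.57050587 0.1044333  0.12212343] [-0.00838222 -0.00777747 -0.35936188] [ 0.43406357 -0.81164519 -0.03885804]
```

```bash
python3 -m inch '[[[-0.007,-0.008,-0.2,0,0,0,0],[-0.007,-0.008,-0.32,0,0,0,0],[-0.007,-0.008,-0.36,0,0,0,0],[-0.007,-0.008,-0.36,0,0,0,0.4],[-0.007,-0.008,-0.36,0,0,0,0.7],[-0.007,-0.008,-0.36,0,0,0,1],[-0.007,-0.008,-0.36,0,0,0,1],[-0.007,-0.008,-0.36,0,0,0,1],[-0.007,-0.008,-0.36,0,0,0,1]]]' 45
python3 -m inch '[[[0,0,0,0,0,0,1],[0,0,0,0,0,0,1],[0,0,0,0,0,0,1],[0,0,0,0,0,0,1]]]' 45
```

```text
time: 3.7
ee_pos: [0.5688, 0.1029, 0.0776]
eef_rot: [0.531, 0.467, -0.531, 0.467]
ft_force: [0.2, -0.0, 0.8]
width: 0.0467
time: 4.1
ee_pos: [0.569, 0.103, 0.0775]
eef_rot: [0.531, 0.467, -0.531, 0.467]
ft_force: [1.5, 0.4, -0.1]
width: 0.0356
```

```bash
python3 -m inch '[[[0,0,0.05,0,0,0,1],[0,0,0.15,0,0,0,1],[0,0,0.35,0,0,0,1],[0,0,0.6,0,0,0,1],[0,0,0.8,0,0,0,1],[0,0,0.95,0,0,0,1],[0,0,1,0,0,0,1],[0,0,1,0,0,0,1]]]'
python3 -m inch '[[[0,-0.1,0.1,0,0,0,1],[0,-0.4,0.1,0,0,0,1],[0,-0.7,0.1,0,0,0,1],[0,-0.9,0.1,0,0,0,1],[0,-1,0.1,0,0,0,1],[0,-1,0.1,0,0,0,1]]]'
python3 - <<'E'
from h import *
s=read_state();print(s["ee_pos"],s["ft_force"],s["torque"])
for n in ["top","scene","wrist"]: cv2.imwrite(f"pics/{n}2.png",camera(n)[:,:,::-1])
E
```

```text
time: 4.9
ee_pos: [0.5688, 0.1029, 0.1981]
eef_rot: [0.531, 0.467, -0.531, 0.467]
ft_force: [0.2, -0.4, -4.5]
width: 0.0353
time: 5.5
ee_pos: [0.5683, -0.0194, 0.2093]
eef_rot: [-0.531, -0.466, 0.532, -0.466]
ft_force: [-0.4, -0.3, -4.8]
width: 0.0353
[ 0.56833838 -0.01943121  0.2092671 ] [-0.3621227  -0.31675862 -4.76919005] [-0.00571629  0.06429156  0.03096804]
```

View pics/scene2.png

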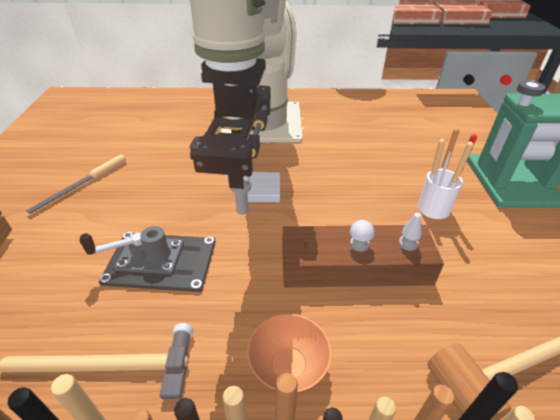

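View pics/wrist2.png

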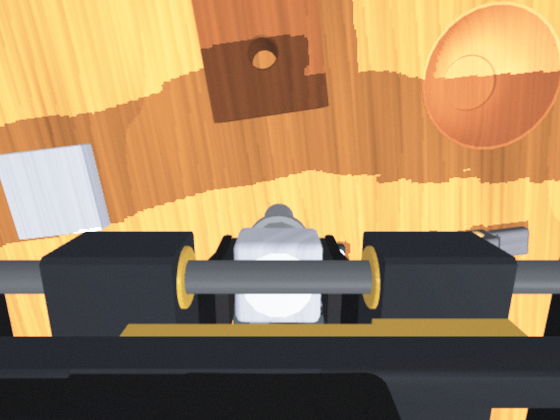

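The stake is held straight (weight about 4.8 N) and the other two still stand. The wrist view shows the shank's tip at (279,207). Next I'll fly past the post to see the bore with the wrist camera.

```bash
python3 -m inch '[[[0,-0.3,0.1,0,0,0,1],[-0.05,-0.65,0.1,0,0,0,1],[-0.1,-0.9,0.1,0,0,0,1],[-0.1,-1,0.1,0,0,0,1]]]'
python3 -m inch '[[[0,-0.3,0,0,0,0,1],[0,-0.65,0,0,0,0,1],[0,-0.9,0,0,0,0,1],[0,-0.9,0,0,0,0,1],[0,-0.9,0,0,0,0,1],[0,-0.9,0,0,0,0,1]]]'
python3 - <<'E'
from h import *
import pickle
s=read_state();c=get_calibration("wrist");print(s["ee_pos"],c["xyz"],c["attitude"]);pickle.dump(c,open("w3.pkl","wb"))
cv2.imwrite(f"pics/w3.png",camera("wrist")[:,:,::-1]);print(proj(c,[.557,-.185,.075]))
E
```

```text
time: 6.05
ee_pos: [0.556, -0.1395, 0.2216]
eef_rot: [-0.531, -0.466, 0.532, -0.467]
ft_force: [0.2, -0.2, -5.0]
width: 0.0357
time: 6.65
ee_pos: [0.5577, -0.2426, 0.221]
eef_rot: [0.53, 0.468, -0.53, 0.468]
ft_force: [-0.1, 0.4, -4.6]
width: 0.0356
[ 0.55766097 -0.24260086  0.2209965 ] [ 0.56485499 -0.17746168  0.38348384] [-0.12237588  0.00750518 -0.06163569  0.99053968]
[269.83826909 128.16266882]
```

View pics/w3.png

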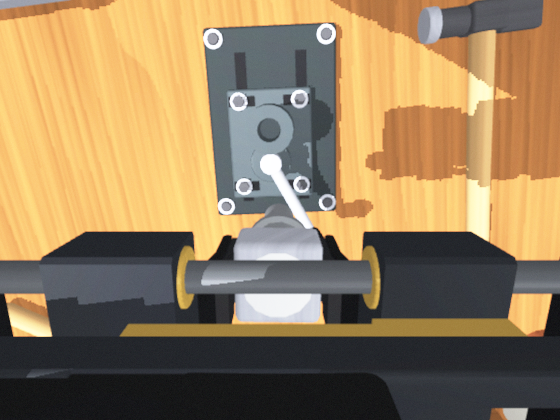

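The bore is clear at about (269,129) and the hub at (270,164). I'll fit the bore, and use the same picture to check where the shank's tip sits in the hand.

```bash
python3 - <<'E'
from h import *
import pickle
c=pickle.load(open("w3.pkl","rb"));im=cv2.imread("pics/w3.png");g=cv2.cvtColor(im,cv2.COLOR_BGR2GRAY)
k=8;u0,v0=240,98
roi=cv2.resize(g[v0:v0+60,u0:u0+60],None,fx=k,fy=k,interpolation=cv2.INTER_CUBIC)
print(g[129,240:300:2],g[105:155:2,269])
for th in (35,42,50,58):
    m=((roi<th)*255).astype(np.uint8)
    cs,_=cv2.findContours(m,cv2.RETR_EXTERNAL,cv2.CHAIN_APPROX_NONE)
    for q in cs:
        if cv2.contourArea(q)>k*k*150 and cv2.pointPolygonTest(q,((269-u0)*k,(129-v0)*k),False)>0:
            (a,b),ax,an=cv2.fitEllipse(q);u,v=(a+.5)/k-.5+u0,(b+.5)/k-.5+v0
            print(th,u.__round__(2),round(v,2),np.array(ax)/k,onz(c,u,v,.075))
crop("pics/w3.png","pics/w3c.png",235,75,90,155,5)
E
```

```text
[164 163 165 164 163 164 163 165 156  76  91  99  99 103 102 103 102 102
 102 102 120 164 163 160 162 160 163 101 104 105] [150 165 162 163 166 165 157 103 103 104 103 102 102  99 102  98  99  69
  76 160 159 160 160 162 159]
```

View pics/w3c.png

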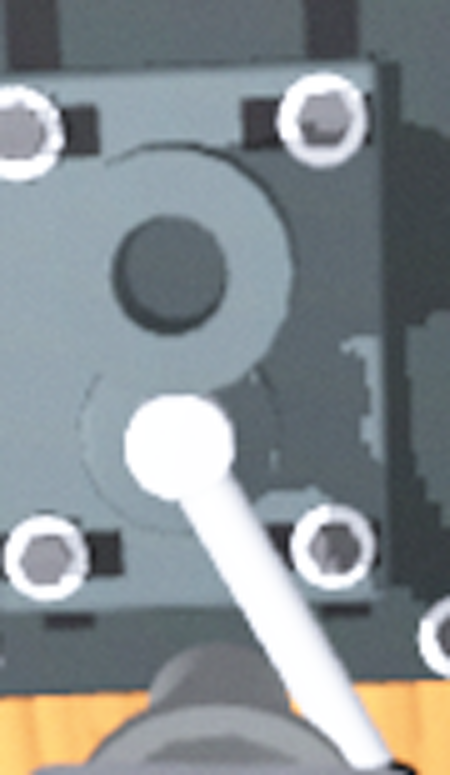

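```bash
cat > bore.py <<'E'
from h import *
def bore(c,im,u1,v1,z=.075):
    g=cv2.cvtColor(im,cv2.COLOR_BGR2GRAY);k=8;u0,v0=int(u1)-20,int(v1)-20
    roi=cv2.resize(g[v0:v0+40,u0:u0+40],None,fx=k,fy=k,interpolation=cv2.INTER_CUBIC)
    for th in (115,125,135,145):
        cs,_=cv2.findContours(((roi<th)*255).astype(np.uint8),cv2.RETR_LIST,cv2.CHAIN_APPROX_NONE)
        for q in cs:
            A=cv2.contourArea(q)/k/k
            if 200<A<1000 and cv2.pointPolygonTest(q,((u1-u0)*k,(v1-v0)*k),False)>0:
                (a,b),ax,an=cv2.fitEllipse(q);u,v=(a+.5)/k-.5+u0,(b+.5)/k-.5+v0
                P=onz(c,u,v,z);dep=np.linalg.norm(P-c["xyz"]);print(th,round(u,2),round(v,2),(np.array(ax)/k).round(2),"diam",(max(ax)/k*dep/c["fx"]).round(4),P.round(4))
E
python3 - <<'E'
from bore import *
import pickle
c=pickle.load(open("w3.pkl","rb"));bore(c,cv2.imread("pics/w3.png"),269,129)
# hub
print("hub",onz(c,235+(179.5)/5-.5,75+447/5-.5,.066))
# tip: left/right edges of shank end in crop approx 150..290, top of end arc 640
print("tip top px",235+215/5,75+642/5)
s=read_state();M=R.from_quat(s["eef_rot"]).as_matrix()
tip=s["ee_pos"]+np.array([0,0,.019-.088]);print("exp tip",tip,proj(c,tip),"far edge",proj(c,tip+[-.0012,.01,0]))
E
```

```text
115 268.34 129.86 [22.74 23.57] diam 0.0208 [ 0.5555 -0.1863  0.075 ]
125 268.37 129.81 [23.19 24.02] diam 0.0212 [ 0.5556 -0.1862  0.075 ]
135 268.4 129.77 [23.63 24.44] diam 0.0215 [ 0.5556 -0.1862  0.075 ]
145 268.43 129.75 [24.14 24.9 ] diam 0.0219 [ 0.5556 -0.1862  0.075 ]
hub [ 0.55317655 -0.21667805  0.066     ]
tip top px 278.0 203.4
exp tip [ 0.55759306 -0.24270246  0.15213164] [279.10173781 216.64420058] far edge [275.53706843 202.79837254]
```

Bore centre is (0.5556, -0.1862), fitted diameter about 21 mm against 20.5 mm true. The stake sits true in the hand. Now I'll lean it 16° towards the robot and bring the low edge over the bore.

```bash
python3 -m inch '[[[0,0.2,0,0,-0.01,0,1],[-0.07,0.4,0,-0.002,-0.025,0,1],[-0.14,0.486,-0.1,-0.0057,-0.0441,0,1],[-0.142,0.486,-0.3,-0.0057,-0.0441,0,1],[-0.142,0.486,-0.425,-0.0057,-0.0441,0,1],[-0.142,0.486,-0.425,-0.0057,-0.0441,0,1],[-0.142,0.486,-0.425,-0.0057,-0.0441,0,1],[-0.142,0.486,-0.425,-0.0057,-0.0441,0,1]]]'
cat > st.py <<'E'
from h import *
def st(b=(.5556,-.1862)):
    s=read_state();M=R.from_quat(s["eef_rot"]).as_matrix();u=-M[:,0];p=s["ee_pos"]
    hd=u*[1,1,0]; n=np.linalg.norm(hd); th=np.degrees(np.arctan2(n,u[2])); end=p-.0675*u; h=np.array([-.992,.128,0]);
    low=end+.01*(np.cos(np.radians(th))*h-np.sin(np.radians(th))*np.array([0,0,1]))
    w=np.array([-.128,-.992,0])  # lateral
    r=low-[b[0],b[1],.075]; e=end-[b[0],b[1],.075]
    print("t",round(s["time"],2),"tcp",p.round(4),"tilt",th.round(2),"low: h %.1f w %.1f z %.1f mm"%tuple(1e3*np.array([r@h,r@w,r[2]])),"end: h %.1f w %.1f z %.1f"%tuple(1e3*np.array([e@h,e@w,e[2]])),"F",s["ft_force"].round(1),"T",s["torque"].round(2))
if __name__=="__main__": st()
E
python3 st.py; python3 - <<'E'
from h import *
for n in ["top","scene","wrist"]: cv2.imwrite(f"pics/{n}4.png",camera(n)[:,:,::-1])
crop("pics/scene4.png","pics/s4c.png",80,150,160,120,5)
E
python3 st.py
```

```text
time: 7.5
ee_pos: [0.5405, -0.1866, 0.1714]
eef_rot: [0.591, 0.388, -0.46, 0.537]
ft_force: [1.0, -1.1, -4.1]
width: 0.0358
t 7.5 tcp [ 0.5405 -0.1866  0.1714] tilt 16.08 low: h 5.8 w 2.4 z 28.8 mm end: h -3.8 w 2.4 z 31.6 F [ 1.  -1.1 -4.1] T [-0.07  0.62 -0.  ]
t 7.65 tcp [ 0.5402 -0.1869  0.171 ] tilt 16.06 low: h 6.1 w 2.7 z 28.4 mm end: h -3.5 w 2.7 z 31.1 F [-0.1 -0.3 -4. ] T [0.01 0.66 0.01]
```

View pics/s4c.png

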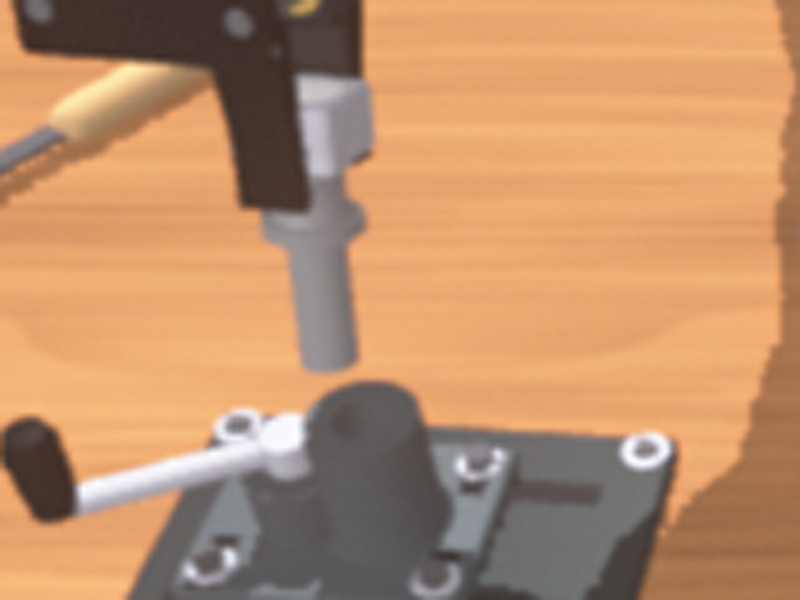

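View pics/wrist4.png

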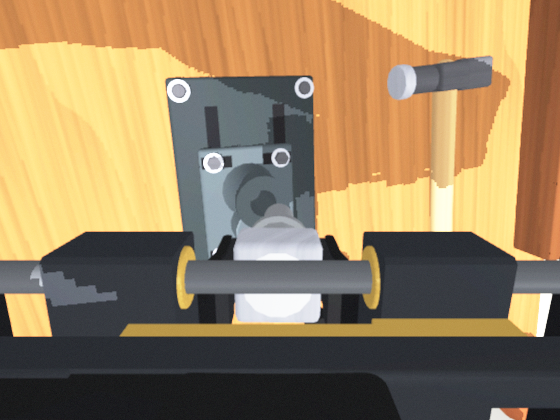

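```bash
python3 -m inch '[[[0.003,0.02,-0.08,0,0,0,1],[0.003,0.02,-0.15,0,0,0,1],[0.003,0.02,-0.185,0,0,0,1],[0.003,0.02,-0.19,0,0,0,1],[0.003,0.02,-0.19,0,0,0,1]]]' >/dev/null; python3 st.py; python3 - <<'E'
from h import *
for n in ["top","scene","wrist"]: cv2.imwrite(f"pics/{n}5.png",camera(n)[:,:,::-1])
crop("pics/scene5.png","pics/s5c.png",100,170,120,90,6)
crop("pics/wrist5.png","pics/w5c.png",220,140,120,100,6)
E
python3 st.py
```

```text
t 8.15 tcp [ 0.5399 -0.1845  0.1473] tilt 15.98 low: h 6.8 w 0.3 z 4.7 mm end: h -2.8 w 0.3 z 7.4 F [-0.2 -0.4 -4.2] T [-0.    0.65 -0.02]
t 8.3 tcp [ 0.5403 -0.1845  0.1479] tilt 16.05 low: h 6.4 w 0.3 z 5.3 mm end: h -3.2 w 0.3 z 8.0 F [-0.4 -0.3 -4.2] T [-0.    0.68  0.  ]
```

View pics/s5c.png

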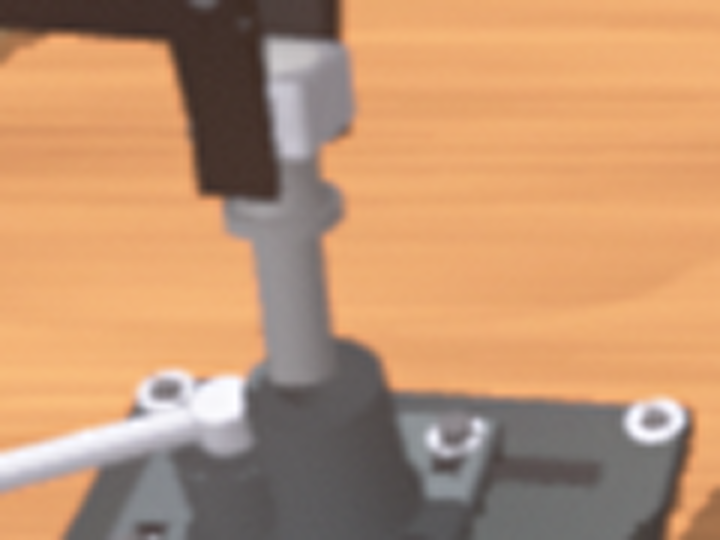

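View pics/w5c.png

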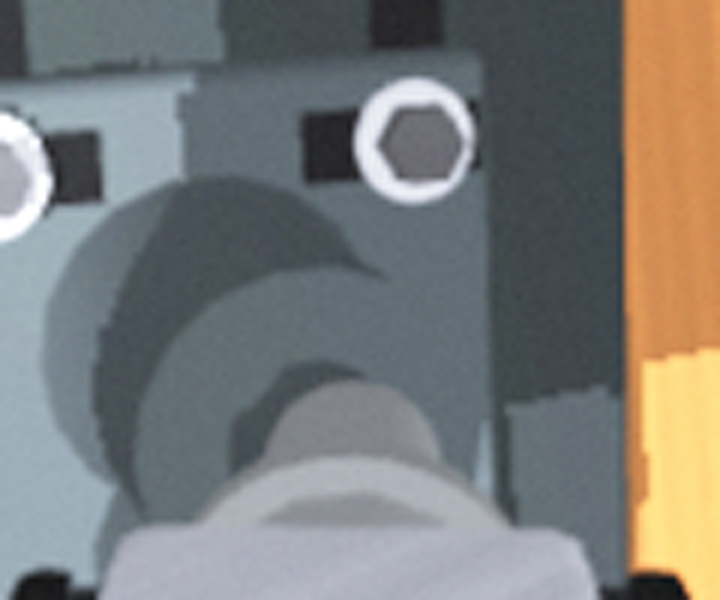

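The wrist view shows the shank's lower-left edge (265,450 in the crop) just inside the bore's left rim (232). The scene crop agrees, so I'll descend gently.

```bash
python3 -m inch '[[[0,0,-0.01,0,0,0,1],[0,0,-0.02,0,0,0,1],[0,0,-0.028,0,0,0,1],[0,0,-0.033,0,0,0,1],[0,0,-0.033,0,0,0,1]]]' >/dev/null; python3 st.py
python3 -m inch '[[[0,0,-0.004,0,0,0,1],[0,0,-0.008,0,0,0,1],[0,0,-0.008,0,0,0,1]]]' >/dev/null; python3 st.py
```

```text
t 8.8 tcp [ 0.54   -0.1844  0.1435] tilt 16.01 low: h 6.7 w 0.2 z 0.9 mm end: h -2.9 w 0.2 z 3.6 F [ 0.1 -0.2 -3.7] T [-0.01  0.67  0.03]
t 9.1 tcp [ 0.5401 -0.1843  0.1426] tilt 16.01 low: h 6.7 w 0.1 z -0.0 mm end: h -3.0 w 0.1 z 2.7 F [-0.3  0.8 -4.5] T [-0.03  0.63 -0.02]
```

```bash
python3 -m inch '[[[0,0,-0.004,0,0,0,1],[0,0,-0.008,0,0,0,1],[0,0,-0.008,0,0,0,1]]]' >/dev/null; python3 st.py
python3 -m inch '[[[0,0,-0.004,0,0,0,1],[0,0,-0.006,0,0,0,1],[0,0,-0.006,0,0,0,1]]]' >/dev/null; python3 st.py
```

```text
t 9.4 tcp [ 0.54   -0.1843  0.1416] tilt 16.01 low: h 6.7 w 0.2 z -1.0 mm end: h -2.9 w 0.2 z 1.7 F [-0.3  0.5 -4.3] T [-0.03  0.69  0.03]
t 9.7 tcp [ 0.54   -0.1843  0.1409] tilt 16.01 low: h 6.7 w 0.2 z -1.7 mm end: h -2.9 w 0.2 z 1.1 F [-0.  -0.4 -3.6] T [0.02 0.66 0.04]
```

```bash
python3 -m inch '[[[0,0,-0.004,0,0,0,1],[0,0,-0.007,0,0,0,1],[0,0,-0.007,0,0,0,1]]]' >/dev/null; python3 st.py
python3 -m inch '[[[-0.005,0,0,0,0,0,1],[-0.01,0,0,0,0,0,1],[-0.013,0,0,0,0,0,1],[-0.013,0,0,0,0,0,1]]]' >/dev/null; python3 st.py
```

```text
t 10.0 tcp [ 0.54   -0.1844  0.14  ] tilt 16.01 low: h 6.7 w 0.2 z -2.6 mm end: h -2.9 w 0.2 z 0.2 F [-0.  -0.8 -4.2] T [-0.05  0.73  0.04]
t 10.4 tcp [ 0.5385 -0.1844  0.1402] tilt 16.01 low: h 8.2 w 0.4 z -2.5 mm end: h -1.4 w 0.4 z 0.3 F [ 0.  -0.1 -3.9] T [0.07 0.67 0.04]
```

```bash
for i in 1 2; do python3 -m inch '[[[-0.003,0,0,0,0,0,1],[-0.006,0,0,0,0,0,1],[-0.006,0,0,0,0,0,1]]]' >/dev/null; python3 st.py; done
```

```text
t 10.7 tcp [ 0.5378 -0.1843  0.1402] tilt 16.02 low: h 8.8 w 0.4 z -2.4 mm end: h -0.8 w 0.4 z 0.3 F [ 1.1 -0.  -5.3] T [ 0.05  0.52 -0.  ]
t 11.0 tcp [ 0.5374 -0.1843  0.1403] tilt 16.05 low: h 9.3 w 0.4 z -2.3 mm end: h -0.3 w 0.4 z 0.5 F [ 2.5  0.5 -3.7] T [0.09 0.09 0.07]
```

```bash
python3 -m inch '[[[0.006,0,0,0,0,0,1],[0.006,0.005,0,0,0,0,1],[0.006,0.005,0,0,0,0,1]]]' >/dev/null; python3 st.py; 
python3 -m inch '[[[0,0.005,0,0,0,0,1],[0,0.005,0,0,0,0,1]]]' >/dev/null; python3 st.py; python3 -m inch '[[[0,-0.005,0,0,0,0,1],[0,-0.015,0,0,0,0,1],[0,-0.015,0,0,0,0,1]]]' >/dev/null; python3 st.py;python3 -m inch '[[[0,-0.005,0,0,0,0,1],[0,-0.005,0,0,0,0,1]]]' >/dev/null; python3 st.py
```

```text
t 11.3 tcp [ 0.5377 -0.1838  0.1401] tilt 16.0 low: h 9.1 w -0.1 z -2.6 mm end: h -0.5 w -0.1 z 0.2 F [-0.2 -0.2 -4.2] T [-0.05  0.52 -0.01]
t 11.5 tcp [ 0.5377 -0.1832  0.1401] tilt 16.01 low: h 9.1 w -0.6 z -2.5 mm end: h -0.5 w -0.6 z 0.2 F [-0.4 -0.4 -3.8] T [-0.16  0.57 -0.08]
t 11.8 tcp [ 0.5377 -0.1847  0.1401] tilt 16.0 low: h 8.9 w 0.8 z -2.6 mm end: h -0.7 w 0.8 z 0.2 F [-0.1  1.4 -3.6] T [0.41 0.57 0.07]
t 12.0 tcp [ 0.5378 -0.1852  0.1401] tilt 16.0 low: h 8.8 w 1.3 z -2.6 mm end: h -0.8 w 1.3 z 0.2 F [ 0.2  1.6 -3.8] T [0.68 0.61 0.24]
```

Side-contact torques put the bore's lateral centre at w ≈ -0.1 mm and its lean-direction centre at about h = -1 mm. I'll centre the stake, then straighten about the lower edge in two steps.

```bash
python3 -m inch '[[[0,0.006,0,0,0,0,1],[0,0.0115,0,0,0,0,1],[0,0.0115,0,0,0,0,1]]]' >/dev/null; python3 st.py
python3 -m inch '[[[0.011,-0.0014,0.0007,0.0004,0.0031,0,1],[0.022,-0.0028,0.0015,0.0008,0.0062,0,1],[0.033,-0.0042,0.0023,0.0012,0.0093,0,1],[0.044,-0.0057,0.003,0.0016,0.0124,0,1],[0.044,-0.0057,0.003,0.0016,0.0124,0,1]]]' >/dev/null; python3 st.py
```

```text
t 12.3 tcp [ 0.5378 -0.1844  0.1402] tilt 16.02 low: h 8.9 w 0.5 z -2.5 mm end: h -0.7 w 0.5 z 0.3 F [-0.1 -0.3 -3.9] T [0.11 0.51 0.06]
t 12.8 tcp [ 0.5437 -0.185   0.1405] tilt 11.45 low: h 8.4 w 0.3 z -2.7 mm end: h -1.4 w 0.3 z -0.7 F [-0.1  0.6 -4.4] T [ 0.06  0.38 -0.  ]
```

```bash
python3 -m inch '[[[0.01,-0.0008,0.0005,0.0004,0.0031,0,1],[0.02,-0.0015,0.001,0.0008,0.0062,0,1],[0.03,-0.0022,0.0015,0.0012,0.0093,0,1],[0.041,-0.003,0.002,0.0016,0.0124,0,1],[0.041,-0.003,0.002,0.0016,0.0124,0,1]]]' >/dev/null; python3 st.py
```

```text
t 13.3 tcp [ 0.5485 -0.1853  0.1407] tilt 6.95 low: h 8.9 w 0.0 z -2.5 mm end: h -1.0 w 0.0 z -1.3 F [ 0.7 -0.  -3.1] T [ 0.02  0.34 -0.04]
```

```bash
python3 -m inch '[[[0.017,-0.0022,-0.0005,0.0006,0.0048,0,1],[0.034,-0.0044,-0.001,0.0012,0.0096,0,1],[0.034,-0.0044,-0.001,0.0012,0.0096,0,1]]]' >/dev/null; python3 st.py
python3 -m inch '[[[0.017,-0.0022,-0.001,0.0006,0.0048,0,1],[0.034,-0.0044,-0.002,0.0013,0.0095,0,1],[0.034,-0.0044,-0.002,0.0013,0.0095,0,1]]]' >/dev/null; python3 st.py
```

```text
t 13.6 tcp [ 0.5525 -0.1857  0.1404] tilt 3.48 low: h 9.1 w -0.1 z -2.6 mm end: h -0.9 w -0.1 z -2.0 F [ 0.4 -0.3 -5.4] T [-0.01  0.2   0.01]
t 13.9 tcp [ 0.5564 -0.1863  0.1401] tilt 0.07 low: h 9.1 w -0.0 z -2.4 mm end: h -0.9 w -0.0 z -2.4 F [ 0.1 -0.2 -4.2] T [-0.04  0.13  0.01]
```

Upright, with negligible forces. I'll look before sliding down.

```bash
python3 -m inch '[[[0,0,-0.004,0,0,0,1],[0,0,-0.008,0,0,0,1],[0,0,-0.008,0,0,0,1]]]' >/dev/null; python3 st.py;python3 - <<'E'
from h import *
for n in ["scene","wrist"]: cv2.imwrite(f"pics/{n}6.png",camera(n)[:,:,::-1])
crop("pics/scene6.png","pics/s6c.png",100,170,120,90,6)
crop("pics/wrist6.png","pics/w6c.png",220,140,120,100,6)
E
```

```text
t 14.2 tcp [ 0.5559 -0.1863  0.1395] tilt 0.12 low: h 9.6 w 0.0 z -3.1 mm end: h -0.4 w 0.0 z -3.0 F [-0.9 -0.  -4.1] T [-0.07  0.02  0.01]
```

View pics/s6c.png

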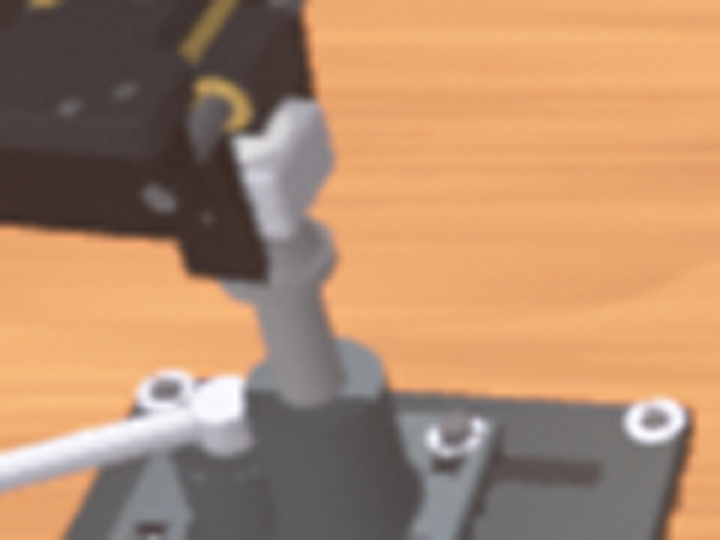

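View pics/w6c.png

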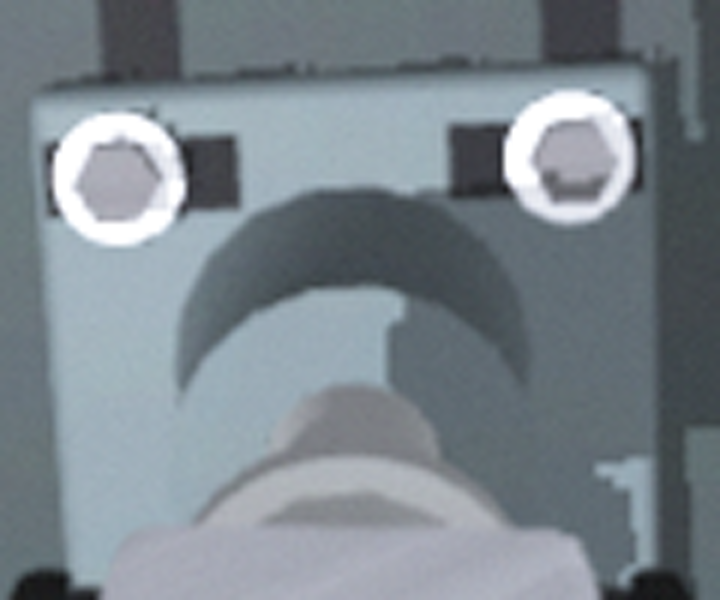

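```bash
python3 - <<'E'
from h import *
s=get_calibration("scene")
for z in (.071,.121,.159): 
  p=proj(s,[.556,-.1855,z]); print(z,p,((p-[100,170])*6).round())
print(R.from_quat(read_state()["eef_rot"]).as_matrix().round(3))
E
```

```text
0.071 [151.86803829 234.48500215] [311. 387.]
0.121 [145.81882159 214.14362897] [275. 265.]
0.159 [140.8051536  197.28443932] [245. 164.]
[[ 0.002  0.992 -0.128]
 [ 0.    -0.128 -0.992]
 [-1.     0.002 -0.   ]]
```

View pics/scene6.png

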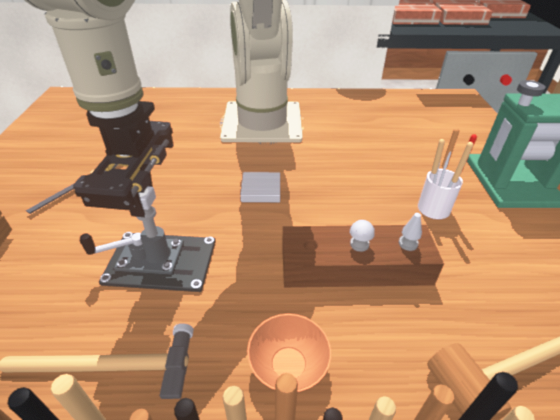

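Stake is upright and entering: its line matches the projected vertical at the bore. Sliding down in small steps.

```bash
python3 -m inch '[[[0,0,-0.01,0,0,0,1],[0,0,-0.02,0,0,0,1],[0,0,-0.03,0,0,0,1],[0,0,-0.04,0,0,0,1],[0,0,-0.04,0,0,0,1]]]' >/dev/null; python3 st.py
python3 -m inch '[[[0,0,-0.012,0,0,0,1],[0,0,-0.024,0,0,0,1],[0,0,-0.036,0,0,0,1],[0,0,-0.048,0,0,0,1],[0,0,-0.048,0,0,0,1]]]' >/dev/null; python3 st.py
```

```text
t 14.8 tcp [ 0.556  -0.1863  0.1344] tilt 0.06 low: h 9.5 w 0.0 z -8.1 mm end: h -0.5 w 0.0 z -8.1 F [-0.9 -0.6 -4.8] T [-0.06  0.11  0.  ]
t 15.3 tcp [ 0.556  -0.1862  0.1286] tilt 0.06 low: h 9.5 w -0.0 z -13.9 mm end: h -0.5 w -0.0 z -13.9 F [ 0.5  0.2 -4.4] T [-0.08  0.07  0.02]
```

Free sliding; continuing.

```bash
python3 -m inch '[[[0,0,-0.016,0,0,0,1],[0,0,-0.032,0,0,0,1],[0,0,-0.048,0,0,0,1],[0,0,-0.064,0,0,0,1],[0,0,-0.08,0,0,0,1],[0,0,-0.08,0,0,0,1]]]' >/dev/null; python3 st.py
python3 -m inch '[[[0,0,-0.016,0,0,0,1],[0,0,-0.032,0,0,0,1],[0,0,-0.048,0,0,0,1],[0,0,-0.064,0,0,0,1],[0,0,-0.08,0,0,0,1],[0,0,-0.08,0,0,0,1]]]' >/dev/null; python3 st.py
```

```text
t 15.9 tcp [ 0.556  -0.1862  0.1189] tilt 0.06 low: h 9.5 w -0.1 z -23.6 mm end: h -0.5 w -0.1 z -23.6 F [ 0.7  0.3 -5.1] T [-0.02  0.03  0.05]
t 16.5 tcp [ 0.5561 -0.1862  0.1094] tilt 0.06 low: h 9.5 w -0.1 z -33.1 mm end: h -0.5 w -0.1 z -33.1 F [-0.2  0.  -4.5] T [-0.09  0.01 -0.02]
```

```bash
python3 -m inch '[[[0,0,-0.016,0,0,0,1],[0,0,-0.032,0,0,0,1],[0,0,-0.048,0,0,0,1],[0,0,-0.064,0,0,0,1],[0,0,-0.064,0,0,0,1]]]' >/dev/null; python3 st.py
```

```text
t 17.0 tcp [ 0.5561 -0.1862  0.1017] tilt 0.07 low: h 9.4 w -0.1 z -40.8 mm end: h -0.6 w -0.1 z -40.8 F [ 1.  -0.5 -4.4] T [-0.04 -0.07  0.04]
```

```bash
python3 -m inch '[[[0,0,-0.012,0,0,0,1],[0,0,-0.024,0,0,0,1],[0,0,-0.036,0,0,0,1],[0,0,-0.048,0,0,0,1],[0,0,-0.058,0,0,0,1],[0,0,-0.058,0,0,0,1]]]' >/dev/null; python3 st.py
for i in 1; do python3 -m inch '[[[0,0,-0.003,0,0,0,1],[0,0,-0.006,0,0,0,1],[0,0,-0.006,0,0,0,1]]]' >/dev/null; python3 st.py; done
```

```text
t 17.6 tcp [ 0.5561 -0.1862  0.0948] tilt 0.07 low: h 9.4 w -0.1 z -47.7 mm end: h -0.6 w -0.1 z -47.7 F [ 1.8  0.1 -4.6] T [-0.03 -0.15  0.03]
t 17.9 tcp [ 0.5562 -0.1863  0.0943] tilt 0.08 low: h 9.3 w -0.0 z -48.2 mm end: h -0.7 w -0.0 z -48.2 F [ 0.9  0.  -5. ] T [-0.06 -0.13 -0.01]
```

```bash
python3 -m inch '[[[0,0,-0.003,0,0,0,1],[0,0,-0.005,0,0,0,1],[0,0,-0.005,0,0,0,1]]]' >/dev/null; python3 st.py
```

```text
t 18.2 tcp [ 0.5562 -0.1863  0.0937] tilt 0.08 low: h 9.3 w -0.0 z -48.8 mm end: h -0.7 w -0.0 z -48.8 F [ 0.7 -0.3 -3.5] T [ 0.04 -0.07  0.02]
```

```bash
python3 -m inch '[[[0,0,-0.003,0,0,0,1],[0,0,-0.004,0,0,0,1],[0,0,-0.004,0,0,0,1]]]' >/dev/null; python3 st.py
python3 -m inch '[[[0,0,-0.003,0,0,0,1],[0,0,-0.004,0,0,0,1],[0,0,-0.004,0,0,0,1]]]' >/dev/null; python3 st.py
```

```text
t 18.5 tcp [ 0.5562 -0.1863  0.0932] tilt 0.08 low: h 9.3 w 0.0 z -49.3 mm end: h -0.7 w 0.0 z -49.3 F [ 1.   0.7 -4.2] T [ 0.01 -0.09  0.03]
t 18.8 tcp [ 0.5561 -0.1863  0.0927] tilt 0.08 low: h 9.4 w -0.0 z -49.8 mm end: h -0.6 w -0.0 z -49.8 F [ 0.7  0.3 -3.9] T [ 0.01 -0.19  0.05]
```

```bash
python3 -m inch '[[[0,0,-0.003,0,0,0,1],[0,0,-0.004,0,0,0,1],[0,0,-0.004,0,0,0,1]]]' >/dev/null; python3 st.py
```

```text
t 19.1 tcp [ 0.5562 -0.1863  0.0925] tilt 0.09 low: h 9.3 w 0.0 z -50.0 mm end: h -0.7 w 0.0 z -50.0 F [-1.   1.9  2.1] T [ 0.15  0.37 -0.  ]
```

```bash
python3 -m inch '[[[0,0,-0.003,0,0,0,1],[0,0,-0.004,0,0,0,1],[0,0,-0.004,0,0,0,1]]]' >/dev/null; python3 st.py
```

```text
t 19.4 tcp [ 0.5563 -0.1863  0.0925] tilt 0.1 low: h 9.2 w -0.1 z -50.0 mm end: h -0.8 w -0.1 z -50.0 F [-2.9  1.5  8.2] T [0.35 0.92 0.03]
```

Collar contact at exactly 50 mm depth, with about 12.7 N. I'll relieve the pressure and release.

```bash
python3 -m inch '[[[0,0,0.004,0,0,0,1],[0,0,0.005,0,0,0,1]]]' >/dev/null; python3 st.py; python3 -m inch '[[[0,0,0,0,0,0,0.85],[0,0,0,0,0,0,0.6],[0,0,0,0,0,0,0.4],[0,0,0,0,0,0,0.2],[0,0,0,0,0,0,0],[0,0,0,0,0,0,0]]]'; python3 st.py
```

```text
t 19.6 tcp [ 0.5562 -0.1863  0.0925] tilt 0.09 low: h 9.3 w -0.0 z -50.0 mm end: h -0.7 w -0.0 z -50.0 F [0.  1.8 2.1] T [ 0.22  0.37 -0.03]
time: 20.2
ee_pos: [0.5561, -0.1864, 0.0923]
eef_rot: [0.531, 0.467, -0.531, 0.467]
ft_force: [-0.7, 0.2, 0.6]
width: 0.0598
t 20.2 tcp [ 0.5561 -0.1864  0.0923] tilt 0.08 low: h 9.4 w 0.1 z -50.3 mm end: h -0.6 w 0.1 z -50.2 F [-0.7  0.2  0.6] T [-0.02 -0.01  0.05]
```

```bash
python3 -m inch '[[[0,0,0,0,0,0,0],[0,0,0.1,0,0,0,0],[0,0,0.3,0,0,0,0],[0,0,0.6,0,0,0,0],[0,0,0.9,0,0,0,0],[0,-0.3,1,0,0,0,0.3],[0,-0.6,1,0,0,0,0.7],[0,-0.6,1,0,0,0,1],[0,-0.6,1,0,0,0,1]]]'; python3 st.py;python3 - <<'E'
from h import *
import pickle
c=get_calibration("wrist");pickle.dump(c,open("w7.pkl","wb"))
for n in ["scene","wrist","top"]: cv2.imwrite(f"pics/{n}7.png",camera(n)[:,:,::-1])
crop("pics/scene7.png","pics/s7c.png",70,190,160,110,5)
E
```

```text
time: 21.1
ee_pos: [0.5559, -0.2592, 0.2131]
eef_rot: [0.532, 0.466, -0.531, 0.467]
ft_force: [0.4, 1.3, 0.9]
width: 0.0632
t 21.1 tcp [ 0.5559 -0.2592  0.2131] tilt 0.1 low: h 0.3 w 72.4 z 70.6 mm end: h -9.7 w 72.4 z 70.6 F [0.4 1.3 0.9] T [-0.05  0.04 -0.04]
```

View pics/s7c.png

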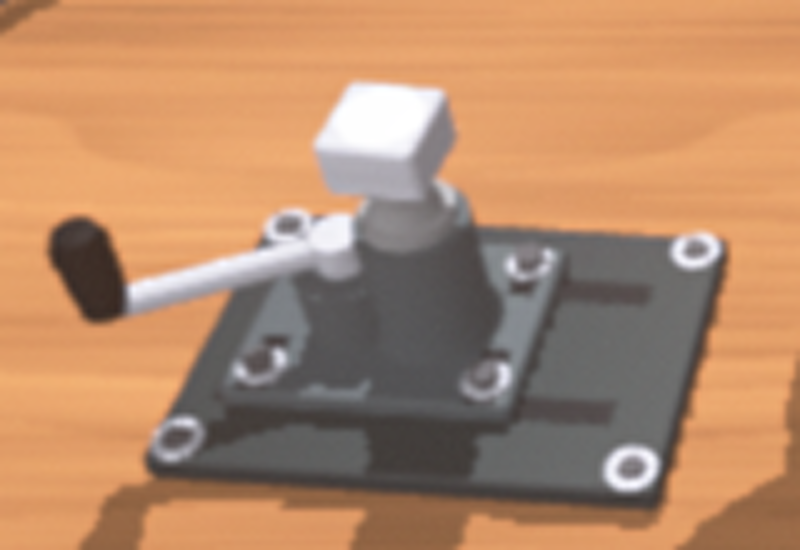

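View pics/wrist7.png

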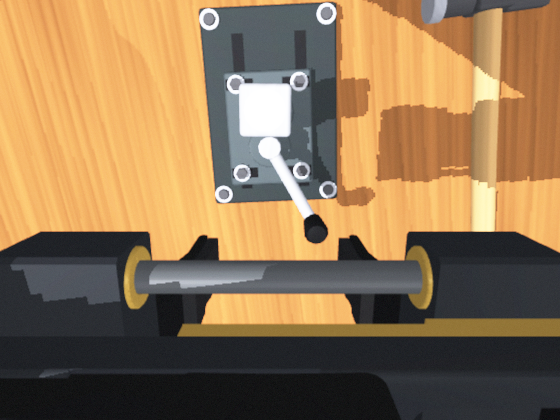

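The stake stands seated, collar on the post. The knob is at (316,231) in the wrist view, giving q ≈ 0.21. I'll push it with shut fingers from the +x side along its arc.

```bash
python3 - <<'E'
from h import *
import pickle
c=pickle.load(open("w7.pkl","rb"))
print("knob top wrist",onz(c,316,227,.097),"hub",onz(c,269,148,.066))
B=np.array([.5562,-.1863]);y=np.radians(-4.9);P=B-30.7e-3*np.array([-np.sin(y),np.cos(y)]);print("pivot",P)
for q in (.2,.4,.6,.8,1.0,1.2,1.4):
    a=y-(.873+q);print(q,(P+.08*np.array([np.cos(a),np.sin(a)])).round(4))
E
python3 -m inch '[[[0.2,-0.1,0,0,0,0,1],[0.45,-0.2,0,0,0,0,1],[0.62,-0.3,-0.2,0,0,0,1],[0.62,-0.3,-0.6,0,0,0,1],[0.62,-0.3,-0.9,0,0,0,1],[0.62,-0.3,-1,0,0,0,1],[0.62,-0.3,-1,0,0,0,1]]]'; python3 st.py
```

```text
knob top wrist [ 0.58377487 -0.28567113  0.097     ] hub [ 0.55274065 -0.2185585   0.066     ]
pivot [ 0.5535777 -0.2168878]
0.2 [ 0.5856 -0.2902]
0.4 [ 0.5704 -0.2951]
0.6 [ 0.5546 -0.2969]
0.8 [ 0.5386 -0.2955]
1.0 [ 0.5233 -0.2909]
1.2 [ 0.5092 -0.2835]
1.4 [ 0.4969 -0.2733]
time: 21.95
ee_pos: [0.6301, -0.2929, 0.0911]
eef_rot: [-0.531, -0.468, 0.531, -0.467]
ft_force: [0.0, 0.2, 0.4]
width: 0.0017
t 21.95 tcp [ 0.6301 -0.2929  0.0911] tilt 0.11 low: h -77.4 w 96.2 z -51.4 mm end: h -87.4 w 96.2 z -51.4 F [0.  0.2 0.4] T [-0.08  0.04  0.02]
```

```bash
python3 -m inch '[[[0,0,-0.06,0,0,0,1],[0,0,-0.117,0,0,0,1],[-0.05,0,-0.117,0,0,0,1],[-0.1,0,-0.117,0,0,0,1],[-0.13,0,-0.117,0,0,0,1],[-0.13,0,-0.117,0,0,0,1]]]'; python3 - <<'E'
from h import *
for n in ["scene","top"]: cv2.imwrite(f"pics/{n}8.png",camera(n)[:,:,::-1])
crop("pics/scene8.png","pics/s8c.png",70,190,160,110,5)
E
```

```text
time: 22.55
ee_pos: [0.6144, -0.2947, 0.079]
eef_rot: [0.532, 0.466, -0.531, 0.467]
ft_force: [-0.2, -0.6, 0.4]
width: 0.0006
```

View pics/s8c.png

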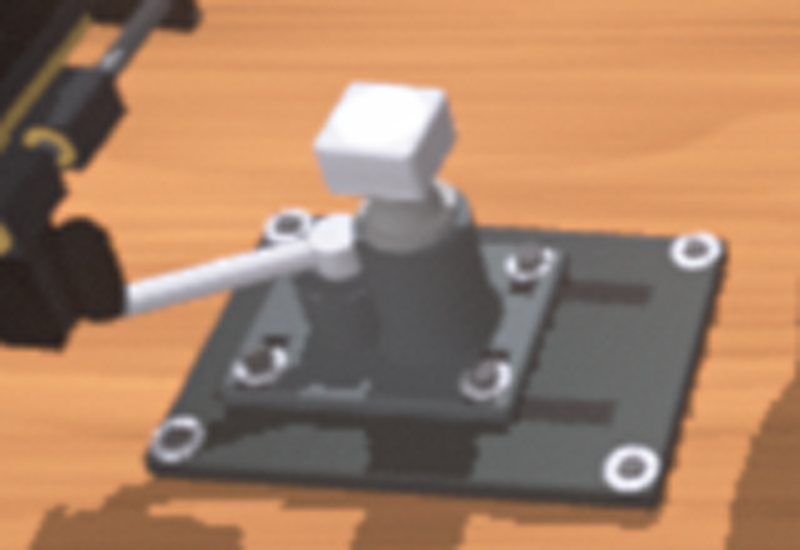

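```bash
python3 -m inch '[[[-0.02,0.01,0,0,0,0,1],[-0.06,0,0,0,0,0,1],[-0.11,-0.014,0,0,0,0,1],[-0.162,-0.028,0,0,0,0,1],[-0.22,-0.038,0,0,0,0,1],[-0.287,-0.044,0,0,0,0,1],[-0.35,-0.04,0,0,0,0,1],[-0.42,-0.032,0,0,0,0,1],[-0.42,-0.032,0,0,0,0,1]]]'; python3 - <<'E'
from h import *
for n in ["scene","top"]: cv2.imwrite(f"pics/{n}9.png",camera(n)[:,:,::-1])
crop("pics/scene9.png","pics/s9c.png",70,190,160,110,5)
E
```

```text
time: 23.55
ee_pos: [0.563, -0.2977, 0.0783]
eef_rot: [0.531, 0.467, -0.531, 0.467]
ft_force: [-0.3, -0.1, 0.6]
width: 0.0007
```

View pics/s9c.png

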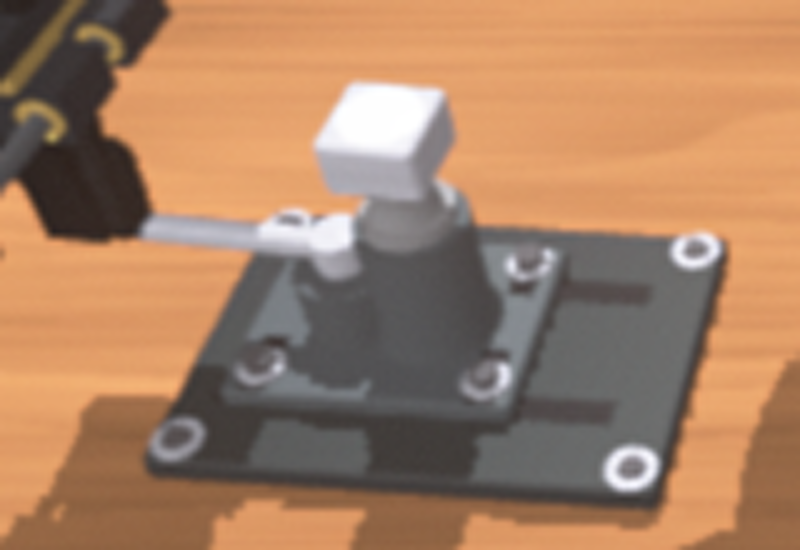

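The handle follows the finger (q ≈ 0.8 now). Continuing into the stiff part.

```bash
python3 -m inch '[[[-0.06,0.013,0,0,0,0,1],[-0.125,0.031,0,0,0,0,1],[-0.16,0.048,0,0,0,0,1],[-0.2,0.07,0,0,0,0,1],[-0.242,0.093,0,0,0,0,1],[-0.242,0.093,0,0,0,0,1]]]'
python3 -m inch '[[[-0.03,0.022,0,0,0,0,1],[-0.06,0.05,0,0,0,0,1],[-0.08,0.07,0,0,0,0,1],[-0.08,0.07,0,0,0,0,1]]]'; python3 - <<'E'
from h import *
for n in ["scene","top","wrist"]: cv2.imwrite(f"pics/{n}10.png",camera(n)[:,:,::-1])
crop("pics/scene10.png","pics/s10c.png",70,190,160,110,5)
crop("pics/top10.png","pics/t10c.png",330,155,120,80,6)
E
```

```text
time: 24.25
ee_pos: [0.5348, -0.2863, 0.0783]
eef_rot: [0.531, 0.467, -0.53, 0.467]
ft_force: [-0.2, -0.3, -1.6]
width: 0.0006
time: 24.65
ee_pos: [0.5258, -0.2782, 0.0785]
eef_rot: [0.531, 0.467, -0.53, 0.467]
ft_force: [1.6, -2.3, 0.2]
width: 0.0007
```

View pics/s10c.png

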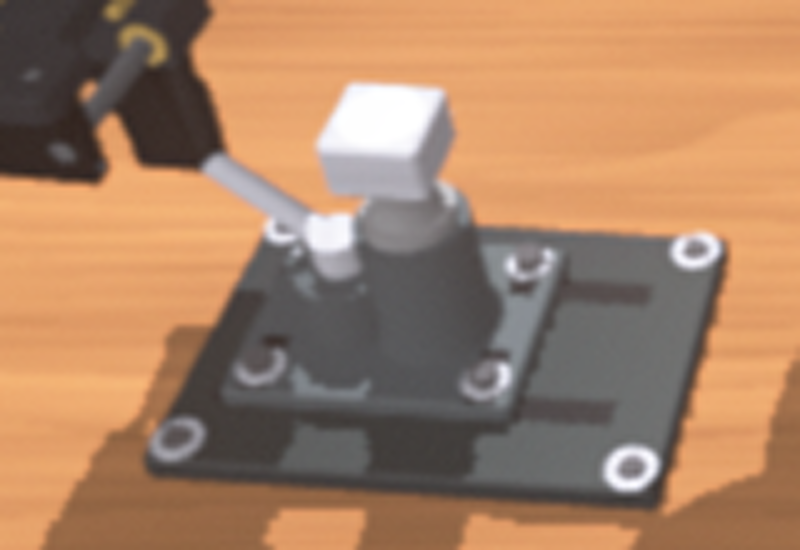

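View pics/wrist10.png

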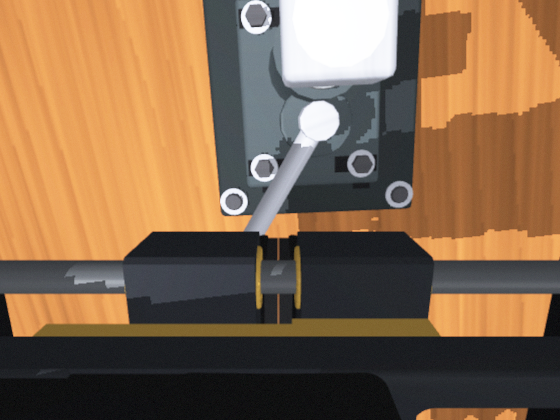

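The handle is at about q = 1.27 by the wrist view: pivot (320,120), bar running to (262,220). Pushing on along the tangent until the stop.

```bash
for i in 1; do python3 -m inch '[[[-0.012,0.012,0,0,0,0,1],[-0.024,0.024,0,0,0,0,1],[-0.036,0.036,0,0,0,0,1],[-0.036,0.036,0,0,0,0,1]]]'; done
python3 -m inch '[[[-0.012,0.012,0,0,0,0,1],[-0.02,0.02,0,0,0,0,1],[-0.02,0.02,0,0,0,0,1]]]'
```

```text
time: 25.2
ee_pos: [0.5216, -0.2745, 0.0784]
eef_rot: [0.531, 0.466, -0.531, 0.468]
ft_force: [3.1, -3.4, -0.2]
width: 0.0005
time: 25.5
ee_pos: [0.5193, -0.2721, 0.0785]
eef_rot: [0.531, 0.466, -0.531, 0.468]
ft_force: [3.5, -3.9, 0.9]
width: 0.0004
```

```bash
python3 -m inch '[[[-0.012,0.012,0,0,0,0,1],[-0.02,0.02,0,0,0,0,1],[-0.02,0.02,0,0,0,0,1]]]'
python3 -m inch '[[[-0.012,0.012,0,0,0,0,1],[-0.02,0.02,0,0,0,0,1],[-0.02,0.02,0,0,0,0,1]]]'
```

```text
time: 25.8
ee_pos: [0.5171, -0.2699, 0.0785]
eef_rot: [0.531, 0.466, -0.531, 0.468]
ft_force: [3.7, -4.7, 0.0]
width: 0.0008
time: 26.1
ee_pos: [0.517, -0.2688, 0.0791]
eef_rot: [0.532, 0.464, -0.53, 0.47]
ft_force: [13.8, -10.6, -7.8]
width: 0.0009
```

Force jumped from 6 to 17 N with no further travel: the end stop. Backing off and checking.

```bash
python3 -m inch '[[[0.03,-0.03,0,0,0,0,1],[0.1,-0.06,0,0,0,0,1],[0.15,-0.1,0,0,0,0,1],[0.15,-0.1,0.3,0,0,0,1],[0.15,-0.1,0.7,0,0,0,1],[0.15,-0.1,1,0,0,0,1],[0.15,-0.1,1,0,0,0,1],[0.15,-0.1,1,0,0,0,1]]]'
python3 - <<'E'
from h import *
import pickle
c=get_calibration("wrist");pickle.dump(c,open("w11.pkl","wb"))
for n in ["scene","top","wrist"]: cv2.imwrite(f"pics/{n}11.png",camera(n)[:,:,::-1])
crop("pics/scene11.png","pics/s11c.png",70,190,160,110,5)
crop("pics/wrist11.png","pics/w11c.png",180,60,180,180,4)
E
```

```text
time: 26.9
ee_pos: [0.5327, -0.2791, 0.1986]
eef_rot: [0.531, 0.467, -0.53, 0.467]
ft_force: [-0.2, -0.4, -1.2]
width: 0.0004
```

View pics/s11c.png

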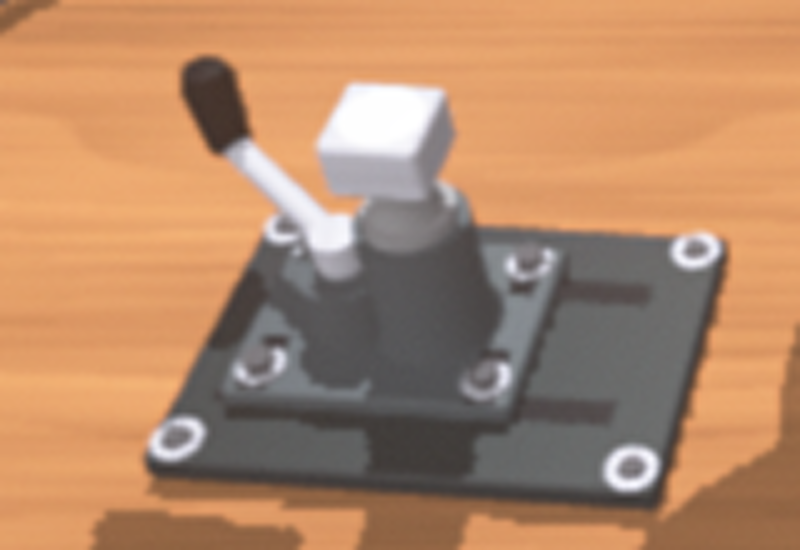

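View pics/wrist11.png

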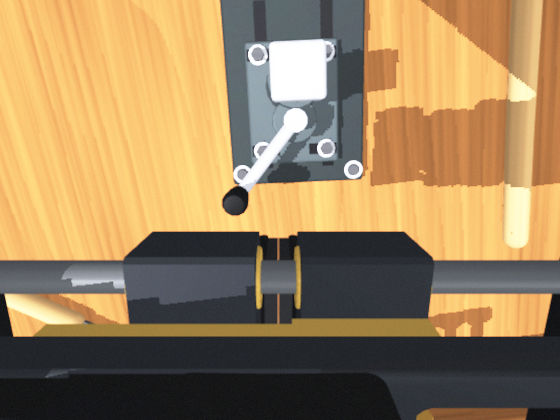

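View pics/scene11.png

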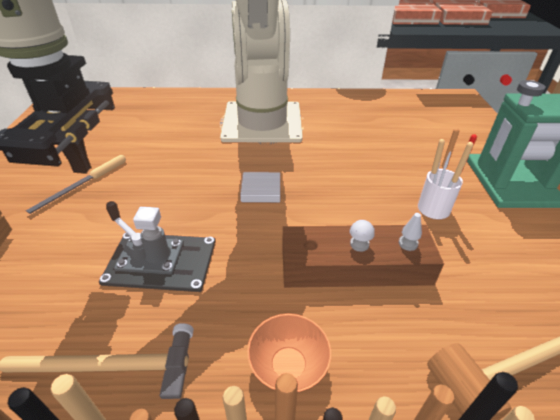

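```bash
python3 - <<'E'
from h import *
import pickle
c=pickle.load(open("w11.pkl","rb"));s=get_calibration("scene")
k=onz(c,234.5,201,.097);h=onz(c,295.5,120,.066);print("wrist",k,h)
k2=onz(s,70+208/5,190+67/5,.097);h2=onz(s,70+335/5,190+233/5,.066);print("scene",k2,h2)
for a,b in((k,h),(k2,h2),(k,np.array([.5536,-.2169,0]))):
    d=a-b;print("q",-np.arctan2(d[1],d[0])-np.radians(4.9)-.873,np.linalg.norm(d[:2]))
E
```

```text
wrist [ 0.49911693 -0.27164001  0.097     ] [ 0.5545104  -0.21752147  0.066     ]
scene [ 0.49901503 -0.26934465  0.097     ] [ 0.55647253 -0.21357544  0.066     ]
q 1.4093147558545864 0.07744193048589991
q 1.4125830099485543 0.0800722806594716
q 1.395320901802372 0.07723259334771149
```

```bash
python3 -c "
from bench import *
close_job(); print(read_state()['time'])"
```

```text
the job is handed in; nothing more can be done
the job is handed in; nothing more can be done
```

The square-headed stake is set in the holder with its collar on the post, and the clamp handle is swung clockwise to its end stop. I handed the job in at about 27 s of the 72 s allowed.

- **Setting the stake:** I leaned it 16° so its low edge entered the bore first. I located the bore walls by light touches of about 2 N, then straightened the stake and slid it down. It seated at the expected 50 mm depth with about 13 N at most, under the 20 N limit.
- **Clamping:** I pushed the knob round with shut fingers. The force jumped from about 6 N to about 17 N with no further travel, which I took as the end stop.
- **Final checks:** The wrist and scene pictures put the handle at about 1.40 to 1.41 rad against the 1.4 stop. The stake stands upright, the dome and cone stakes are still in the rack, and the gripper is well clear of everything.
- **Small disagreement:** The cameras differed by 1 to 3 mm on where the bore was; touch settled it to within the fit. No check failed.

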